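Set the stop screw of a fixture to its setting block

TASK

Take the driver out of its stand and turn the stop screw on the green fixture clockwise until its foot just drags on the setting block lying beneath it: lightly in contact, never jammed. Put the driver back in its stand, then draw the block straight out from under the stop by its fin, along its rails, so that it rubs under the foot on its way and ends clear of it, still lying between the rails. Turn the screw only with the driver, and leave the other things on the table where they are.

Things in the scene. Friction and masses are not known exactly. Their poses are not given: they have to be found in the camera images.
- fixture: Fixed green plate 300 (x) x 170 (y) x 10 thick, two steel rails along x (30 apart inside, 8 high, from x=-145 to +55) and an aluminium portal: posts at y=+-48, beam 30 deep in x, underside 46 and top 60 above the table. Origin on the table under the screw axis; x along the rails, -x the side with the block's fin, z up. Yaw up to 0.35 rad either way.
- stop: Sleeve, 16 in diameter, sliding vertically in the beam without turning, with a 12 mm round sprung steel foot (8 N per mm) below and the screw head on top. Origin on the screw axis, 46 above the table less what the screw has lowered it. The foot ends 6.5 to 12.5 mm below the origin; how far is not known. It starts 1 to 12 mm above the block. Pressing 1 to 12 N is a light drag, over 22 N is jammed.
- screw (a joint): Turn of the screw, rad, growing clockwise from above; each rad lowers the stop 10 mm; at joint 0 the stop stands at its 46 mm. At most 1.25 rad more to reach the block. Self-locking, free turning takes some 0.2 N m; once the foot bears on the block 0.01 N m more per newton (about 0.6 N m per rad). Pushing down on the driver eases turning by 0.01 N m per newton, pulling up hinders it as much.
- slot (a point): Centre of the mouth of the slot in the top face of the screw head (a 34 x 34 x 14 mm steel square). Slot 22 long (its x axis) x 7 wide (its y axis), 10 deep, closed at its ends, mouth slightly chamfered. It turns and sinks with the screw; z up.
- block: Loose steel setting block, 0.45 kg: a slab 110 x 26 x 18 high lying between the rails on the plate, with an upright fin near its -x end. Origin on its underside; slab from x=-90 to +20, y=+-13. At the start its origin lies under the screw axis, the foot being over it; axes as the fixture's. It is clear of the foot once drawn 30 mm or more towards -x; drawing it 45 mm is right.
- fin (a point): Top centre of the setting block's fin. The fin is 14 thick (x) x 24 wide (y) and stands 44 above the slab, 75 mm towards -x from the block's origin.
- driver: Loose flat-blade driver, 0.16 kg, upright in its stand. Origin at the shoulder (underside of the handle), z up along the handle. Handle 34 (x) x 24 (y) x 70 tall of black plastic; below it a steel shaft 18 in diameter down to 44 mm below the origin, then the blade, 20 wide (x) x 5 thick (y), ending 59 mm below the origin.
- stand: Fixed aluminium stand 64 x 64 x 64 high, origin under its centre on the table, with a vertical 22.5 mm square hole right through; the driver's shoulder rests on its top, 64 mm above the table, its shaft in the hole. It fits in at any turn in which its x axis is within 0.3 rad of the stand's x or y axis (either way round).
- bottle: Bystander: white plastic bottle, 54 in diameter, 150 tall; origin under its centre.
- collar: Bystander: steel ring 52 in diameter, 18 high; origin under its centre.
- wrench: Bystander: a wrench lying flat.
- cup: Bystander: grey plastic cup, 72 in diameter, 70 tall; origin under its centre.
- shim: Bystander: flat steel plate 60 x 30 x 8; origin under its centre.
- pin: Bystander: steel pin 20 in diameter, 45 tall, standing; origin under its centre.
There are look-alikes about, which are no part of the job. Leave any orange look-alike of the stand alone.

How it is judged:
On the way, in this order (a step that is already met when the one before it is completed fails the run):
1. the foot bears lightly on the setting block (0.8 to 14 N), with nothing but the fixture touching the block (contact force between stop and block between 0.8 and 14 N and contact force between each of the fingers, driver and block below 0.1 N and distance of block from where it was at the start of the episode below 0.006 m), for 0.4 s.
2. the driver is back in its stand, let go, the block still under the foot and lightly touched by it (horizontal distance between driver and stand below 0.006 m and z of driver in the frame of stand below 0.07 m and contact force between the fingers and driver below 0.1 N and distance of block from where it was at the start of the episode below 0.006 m and contact force between stop and block between 0.5 and 14 N), for 0.1 s.
3. the block, drawn 8 to 22 mm out, rubs under the foot (x of block in the frame of fixture between -0.022 and -0.008 m and contact force between stop and block above 0.3 N), for 0.05 s.
At the end, for the whole second after the job is handed in: The block lies flat between the rails, drawn 28 to 90 mm out from under the screw axis towards -x, clear of the foot and at rest; the driver stands in its stand, upright, within 6 mm of its centre and with its shoulder within 6 mm of the stand's top, at rest (x of block in the frame of fixture between -0.09 and -0.028 m and z of block in the frame of fixture below 0.013 m and angle between the x axis of block and the x axis of fixture, either way round below 0.15 rad and angle between block's own z axis and vertical below 0.05 rad and contact force between stop and block below 0.1 N and linear speed of each of block, driver below 0.01 m/s and horizontal distance between driver and stand below 0.006 m and z of driver in the frame of stand below 0.07 m and angle between driver's own z axis and vertical below 0.1 rad); the robot touches nothing.
It fails at once if the stop is jammed on the block (over 22 N) (contact force between stop and block above 22 N).
It fails at once if the stop is handled with the fingers instead of the driver (contact force between the fingers and stop above 2 N).
It fails at once if a bystander is moved by more than 30 mm (distance of any of bottle, collar, wrench, cup, shim, pin from where it was at the start of the episode above 0.03 m).
It also fails if it takes over 72 s, if anything falls off the work surface, if the arm or the gripper's body presses on something with over 40 N, if the wrist force passes 120 N, or if a joint passes its speed limit or range.

ROBOT

A 6-joint arm with a two-finger parallel gripper is mounted at the origin on the work surface. World frame = base frame: x ahead of the robot, y to its left, z up, the work surface at z = 0. Lengths are in m, angles in rad, forces in N, time in s.
With the tool pointing down it reaches from about 0.425 to 0.95 m from the base axis. Payload 3.5 kg.
Tool frame: the origin (TCP) lies midway between the tips of the shut fingers; the grasp point (between the pads) lies 19 mm behind it; z points along the fingers, y is the line along which they close (so a half turn about z gives the same grasp; the last joint's range is limited). The gripper opens to 85 mm and grips with 20 to 120 N. Pads are 22 mm wide; open, the fingers measure 114 mm over their backs; the gripper's body (76 mm by 85 mm) begins 54 mm behind the grasp point. The pads swing forward as they close: fully open they stand 13 mm farther back than shut.
Start: joints at [-1.319, 0.286, 1.577, -0, 1.279, -0.15], TCP at [0.264, -0.621, 0.231] pointing down, gripper open.
Joint ranges: [-2.77, 2.77], [-0.9, 2.22], [0.21, 2.48], [-1.53, 4.67], [0.24, 2.81], [-2.84, 2.84]. Speed limits (rad/s): [2.79, 2.79, 3.14, 3.14, 3.14, 3.14].

INTERFACE

Orientations are given as a unit quaternion [w, x, y, z].
In Python, from rig import sensors, capture, hand_in gives the robot as it stands.
- The arm moves only by the shell command python3 -m crank 'ROWS' [FORCE]. ROWS is JSON, a list of rows, each a list of 5 numbers: the closure, from -1 (fully open) to 1 (shut), so that 0 is half open, then the shift along the tool's x, y, z in mm, then the turn about the tool's z in degrees. A call has exactly 5 rows; each row shifts and turns the commanded pose from where the row before left it, along the tool's axes as they then stand; what a row does not reach is not made up. A row lasts 1/12 s, in which the tool goes at most 41.7 mm and 7.16 degrees, less where a joint would pass 70% of its speed; a pose out of reach is approached as far as the arm can. A call is refused whole if a number of a shift passes 41.7 or a number of a turn 7.16, either way. A call with a gripper value outside its range is refused whole. The fingers move at their own pace and stop on an object; FORCE is the grip in N (left out, the last holds). Time passes only in rows, so rows that do not move let the fingers close, or fill a call up. It gives the time, the measured TCP pose, the force, the opening and the grip force at its end, in the units of the state.
- sensors.get_state(): the state, without advancing time (a new reading comes with each control period).
- capture(name): name is "side" or "top" or "wrist"; returns a dict with "color" (480x640x3 uint8, red, green, blue), "range_z" (480x640 float32, m along the optical axis (not along the pixel's ray), 0 where there is no reading), "fx", "fy", "cx", "cy" (pixels), "extrinsics" (4x4, takes a point from camera to world coordinates); the wrist camera has in their place "tool_from_camera" (4x4, takes a point from camera to tool coordinates, whose origin is the TCP and whose axes are the flange's). Camera axes: x right, y down, z forward; pixel columns grow to the right and rows downward; lengths in m; the calibration is good to about 2 mm. A picture is of the moment at which its call begins: read the wrist's pose just before it.
- hand_in(): hands the job in; it is judged then, once.
The state is a dict: "time_s": time; "q": joint angles; "qd": joint speeds; "tau": joint torques, N m; "ee_pos": TCP position; "orientation": TCP orientation; "force": force on the tool from outside, world axes, zero at the start; "moment": the same for the moment, N m; "opening": finger opening in m; "grasp_force": force on a finger pad.
Only numpy, scipy, OpenCV 4.12 (cv2) and the standard library are available. Lean on these libraries where they do the work, as an engineer would, in place of code of your own. Each camera call takes 0.05 s, during which the arm holds its last target. There are 200 camera calls.

## Working session

There is one attempt and no reset: what is moved stays moved. The work goes in short steps, Python scripts to look and compute and a shell command to move; the robot and the scene stay as the last step left them, time stands still between calls to the robot, and variables do not carry over. Pictures are saved under pics/ and viewed, at most 10 in all, crops included, and the job is handed in when it is done.

```bash
ls; mkdir -p pics; python3 - <<'E'
from rig import sensors,capture
import cv2,numpy as np
s=sensors.get_state();print(s)
for n in("top","side"):
    c=capture(n);np.savez(f"{n}.npz",**c)
    cv2.imwrite(f"pics/{n}0.png",c["color"][:,:,::-1]);print(n,c["fx"],c["cx"],c["cy"],c["extrinsics"].round(3).tolist())
E
```

```text
pics
{'time_s': 0.0, 'q': array([-1.31902388e+00,  2.87204797e-01,  1.57819513e+00,  3.63682798e-05,
        1.27865915e+00, -1.50037890e-01]), 'qd': array([ 0.00096909, -0.00081482,  0.00015218,  0.00179678, -0.0002344 ,
       -0.00046502]), 'tau': array([ 9.68767552e-06, -4.05979085e+01, -2.92627752e+01, -1.20872610e-04,
        5.82416716e-03,  1.21085154e-05]), 'ee_pos': array([ 0.26382332, -0.62056981,  0.22991131]), 'orientation': array([-1.23249733e-03,  9.79886651e-01,  1.99551072e-01, -4.53181550e-05]), 'force': array([ 0.59144625, -0.87854474,  0.40716308]), 'moment': array([ 0.0287676 , -0.01949793, -0.00919425]), 'grasp_force': 0.0, 'opening': 0.08529313130699542}
top 491.7970132935252 314.7548951025092 241.33838876140422 [[0.0, -0.982, 0.191, 0.35], [-1.0, 0.0, 0.003, -0.007], [-0.003, -0.191, -0.982, 1.093], [0.0, 0.0, 0.0, 1.0]]
side 505.19272395819286 320.97087817452535 235.39673361852576 [[-0.834, -0.336, 0.438, 0.054], [-0.552, 0.494, -0.671, 0.722], [0.009, -0.802, -0.598, 0.716], [0.0, 0.0, 0.0, 1.0]]
```

View pics/top0.png

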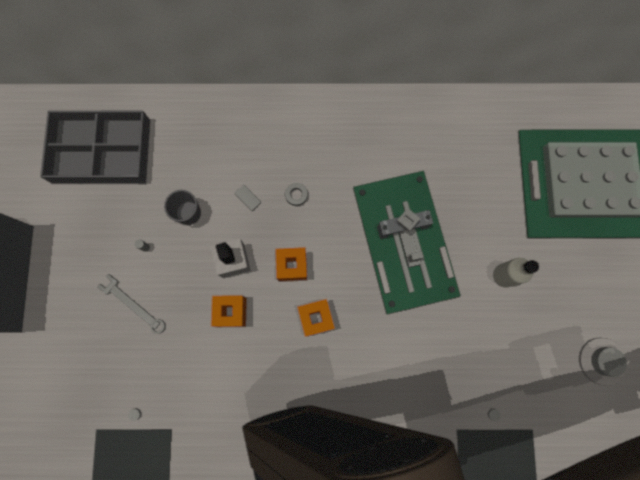

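View pics/side0.png

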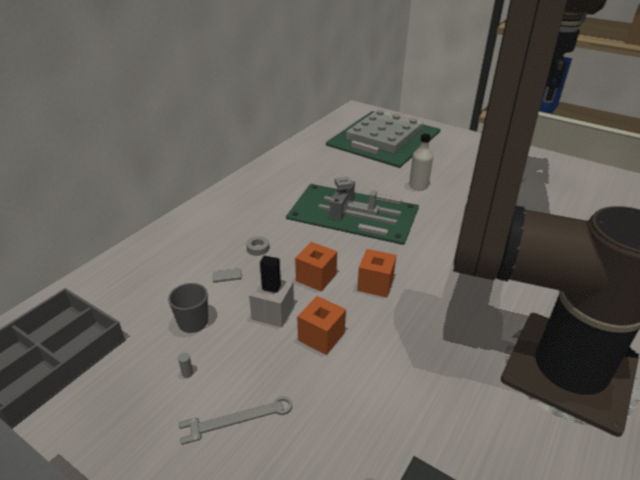

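Top view candidates:
- **Stand:** the aluminium one holding the black driver is at (230,258). The orange look-alikes are at (291,264), (228,311) and (316,317).
- **Fixture:** the portal plate is at (407,240), its head at (409,218) and its fin at (415,262). The studded green plate at (583,185) is a look-alike.
- **Choice:** the aluminium stand and the portal plate. The side view agrees, with the driver at (270,275) and the portal at (345,200).

```bash
cat > h.py <<'E'
import numpy as np,cv2
def world(c,u,v,z=None,T=None):
    T=c["extrinsics"] if T is None else T
    d=np.array([(u-c["cx"])/c["fx"],(v-c["cy"])/c["fy"],1.])
    d=T[:3,:3]@d;o=T[:3,3]
    return o+d*(z-o[2])/d[2]
def cloud(c,T=None):
    T=c["extrinsics"] if T is None else T
    v,u=np.mgrid[0:480,0:640];r=c["range_z"]
    p=np.stack([(u-c["cx"])/c["fx"]*r,(v-c["cy"])/c["fy"]*r,r],-1)
    return p@T[:3,:3].T+T[:3,3]
def wristT(c,s):
    from scipy.spatial.transform import Rotation as R
    q=s["orientation"];T=np.eye(4);T[:3,:3]=R.from_quat([q[1],q[2],q[3],q[0]]).as_matrix();T[:3,3]=s["ee_pos"]
    return T@c["tool_from_camera"]
def rect(P,m):
    (cx,cy),(w,h),a=cv2.minAreaRect(P[m][:,:2].astype(np.float32)*1000)
    return round(cx,1),round(cy,1),round(w,1),round(h,1),round(a,1),int(m.sum())
E
python3 - <<'E'
from h import *
c=dict(np.load("top.npz"));P=cloud(c);ok=c["range_z"]>0
rgb=c["color"].astype(int);R,G,B=rgb[...,0],rgb[...,1],rgb[...,2]
v,u=np.mgrid[0:480,0:640]
def box(a,b,e,f):return (u>=a)&(u<b)&(v>=e)&(v<f)&ok
print("table z",np.median(P[300:330,180:205,2]))
m=box(345,470,165,320)&(G>R+25)&(G>B+10);print("plate",rect(P,m))
b=box(375,440,195,280)
for lo,hi in((.05,.067),(.067,.11),):
    print(lo,rect(P,b&(P[...,2]>lo)&(P[...,2]<hi)))
hd=box(393,425,200,235)&(P[...,2]>.066);print("head",rect(P,hd),np.percentile(P[hd][:,2],[10,50,90]))
fn=box(400,430,245,275)&(P[...,2]>.055);print("fin",rect(P,fn),np.median(P[fn][:,2]))
d=box(210,250,235,270)&(P[...,2]>.12);print("driver top",rect(P,d),np.median(P[d][:,2]))
st=box(205,255,230,285)&(P[...,2]>.058)&(P[...,2]<.07);print("stand",rect(P,st))
im=c["color"][:,:,::-1]
a=cv2.resize(im[200:300,200:300],(400,400),interpolation=2);e=cv2.resize(im[190:290,360:460],(400,400),interpolation=2)
cv2.imwrite("pics/crop1.png",np.hstack([a,e]))
E
```

```text
table z -0.00039275260876725504
plate (564.4, -207.1, 294.9, 165.9, 13.2, 6201)
0.05 (560.1, -207.4, 98.6, 112.3, 13.1, 533)
0.067 (565.0, -210.9, 105.6, 45.8, 22.1, 367)
head (593.2, -199.4, 34.1, 35.6, 48.8, 289) [0.08009766 0.08815775 0.09128113]
fin (519.1, -217.5, 14.2, 23.8, 14.5, 92) 0.07149877160316509
driver top (518.1, 179.9, 33.9, 24.3, 18.5, 218) 0.1327553609088587
stand (518.2, 180.2, 64.9, 64.6, 14.8, 605)
```

View pics/crop1.png

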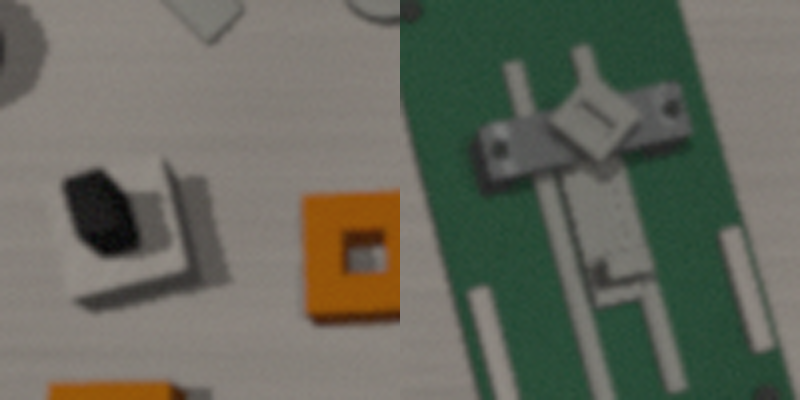

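The crop shows the driver in the light aluminium stand at top px (230,253), with an orange decoy to its right. The screw head is at (409,218), its slot running about 45°. I'll go over the fixture first for a close look.

```bash
for i in 1 2 3; do python3 -m crank '[[-1,27,-17,0,0],[-1,27,-17,0,0],[-1,27,-17,0,0],[-1,27,-17,0,0],[-1,27,-17,0,0]]' 60; done
cat > look.py <<'E'
import sys
from h import *
from rig import sensors,capture
s=sensors.get_state();c=capture("wrist");T=wristT(c,s);n=sys.argv[1]
print(s["ee_pos"].round(4),s["q"].round(3),T.round(3).tolist())
cv2.imwrite(f"pics/{n}.png",c["color"][:,:,::-1]);np.savez(n+".npz",T=T,**c)
E
python3 look.py w1
```

```text
time_s: 0.52
ee_pos: [0.3554, -0.4886, 0.2306]
orientation: [-0.001, 0.98, 0.199, -0.0]
force: [-0.0, 0.8, 0.8]
opening: 0.0855
grasp_force: 0.0
time_s: 0.93
ee_pos: [0.4465, -0.3575, 0.2308]
orientation: [-0.0, 0.98, 0.199, -0.0]
force: [0.2, -0.3, -0.0]
opening: 0.0856
grasp_force: 0.0
time_s: 1.35
ee_pos: [0.5374, -0.2265, 0.2308]
orientation: [-0.0, 0.98, 0.2, -0.0]
force: [0.4, -0.3, -0.1]
opening: 0.0853
grasp_force: 0.0
[ 0.5374 -0.2265  0.2308] [-0.573  0.087  1.808 -0.     1.248  0.596] [[0.391, -0.875, -0.286, 0.61], [-0.921, -0.371, -0.121, -0.196], [-0.0, 0.31, -0.951, 0.373], [0.0, 0.0, 0.0, 1.0]]
```

View pics/w1.png

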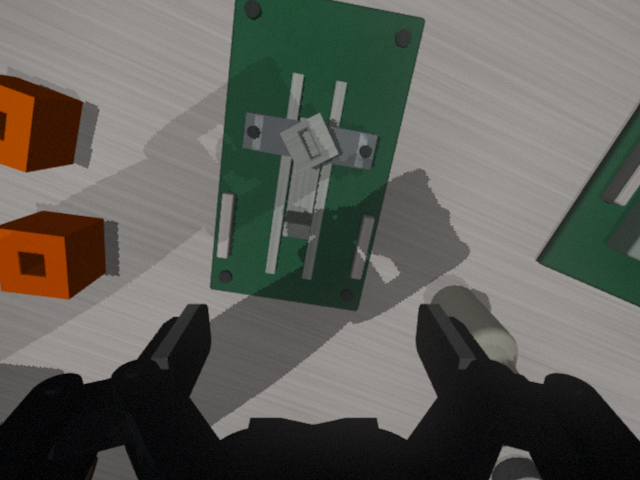

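Wrist view: the head is at px (310,141) with the slot near (311,146), the fin at (298,220), and the stops' rails vertical. Next I measure the slot, the fin and the rails here.

```bash
python3 - <<'E'
from h import *
c=dict(np.load("w1.npz"));T=c["T"];P=cloud(c,T)
v,u=np.mgrid[0:480,0:640]
b=(u>270)&(u<350)&(v>105)&(v<180)&(c["range_z"]>0)
z=P[...,2];ht=np.percentile(z[b],95);print("head z",ht)
top=b&(z>ht-.004);print("head",rect(P,top))
n,l,st,ce=cv2.connectedComponentsWithStats((top).astype(np.uint8));print(st[:5].tolist())
hull=cv2.convexHull(np.argwhere(top)[:,::-1].astype(np.int32));M=np.zeros((480,640),np.uint8);cv2.fillConvexPoly(M,hull,1);M=cv2.erode(M,np.ones((7,7)))
slot=(M>0)&(z<ht-.005);print("slotdepth",rect(P,slot))
# dark pixels in head
g=cv2.cvtColor(c["color"],cv2.COLOR_RGB2GRAY);print(np.percentile(g[top],[5,50,95]))
dk=((M>0)&(g<np.median(g[top])-15)).astype(np.uint8)
cs,_=cv2.findContours(dk,0,1);k=max(cs,key=cv2.contourArea)[:,0];
W=np.array([world(c,x,y,ht,T)[:2]*1000 for x,y in k],np.float32);print("slot edge",cv2.minAreaRect(W))
hc=hull[:,0];W=np.array([world(c,x,y,ht,T)[:2]*1000 for x,y in hc],np.float32);print("head ray",cv2.minAreaRect(W))
f=(u>270)&(u<330)&(v>195)&(v<245)&(z>.06)&(z<.085);print("fin",rect(P,f),np.median(z[f]))
rgb=c["color"].astype(int);m=(rgb[...,1]>rgb[...,0]+15)&(rgb[...,1]>rgb[...,2]+8)&(u<430)&(u>200)&(v<320);print("plate",rect(P,m))
E
```

```text
head z 0.08951899587952557
head (592.8, -199.0, 34.1, 34.0, 49.0, 1763)
[[0, 0, 640, 480, 305437], [279, 113, 59, 61, 1763]]
slotdepth (592.6, -199.0, 21.9, 6.8, 48.7, 257)
[ 95. 116. 138.]
slot edge ((593.2463989257812, -199.0618133544922), (24.06582260131836, 9.450577735900879), 48.468536376953125)
head ray ((592.85986328125, -198.96986389160156), (33.89883804321289, 33.871429443359375), 48.998374938964844)
fin (518.9, -217.3, 14.3, 23.9, 14.0, 483) 0.07138723830185906
plate (565.9, -206.6, 300.1, 170.5, 13.4, 36459)
```

```bash
for i in 1 2 3; do python3 -m crank '[[-1,5.4,-25.4,0,0],[-1,5.4,-25.4,0,0],[-1,5.4,-25.4,0,0],[-1,5.4,-25.4,0,0],[-1,5.4,-25.4,0,0]]' 60 | sed -n 2p; done
python3 -m crank '[[-1,0,0,0,4.5],[-1,0,0,0,0],[-1,0,0,0,0],[-1,0,0,0,0],[-1,0,0,0,0]]' 60
python3 look.py w2; python3 - <<'E'
from h import *
from rig import sensors
c=dict(np.load("w2.npz"));T=c["T"];P=cloud(c,T);z=P[...,2]
near=(np.hypot(P[...,0]-.518,P[...,1]-.18)<.06)&(c["range_z"]>0)
d=near&(z>.128)&(z<.14);print("drv",rect(P,d),np.median(z[d]))
s=near&(z>.06)&(z<.068);print("stand",rect(P,s))
p=sensors.get_state();print(p["force"],p["moment"])
E
```

```text
ee_pos: [0.5115, -0.0996, 0.2307]
ee_pos: [0.4866, 0.0278, 0.2309]
ee_pos: [0.4618, 0.1552, 0.2309]
time_s: 3.07
ee_pos: [0.4627, 0.1535, 0.2312]
orientation: [0.0, 0.987, 0.161, -0.0]
force: [-0.6, 0.3, -0.1]
opening: 0.0856
grasp_force: 0.0
[0.4627 0.1535 0.2312] [ 0.112 -0.137  2.026 -0.     1.253  1.36 ] [[0.317, -0.902, -0.294, 0.538], [-0.948, -0.301, -0.099, 0.179], [0.0, 0.31, -0.951, 0.373], [0.0, 0.0, 0.0, 1.0]]
drv (517.9, 181.1, 33.6, 23.9, 18.7, 1879) 0.13326444553183311
stand (517.9, 181.1, 64.1, 64.1, 14.5, 4146)
[-0.62222264  0.01775485  0.17058547] [0.02904384 0.04195686 0.01224626]
```

View pics/w2.png

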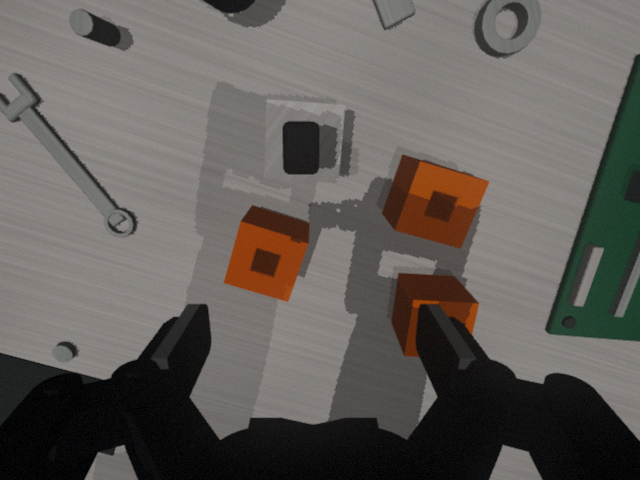

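The driver handle is centred at px (301,147) in the aluminium stand, with the orange decoys below at (266,262), (440,207) and (437,327). I grasp it now.

```bash
python3 -m crank '[[-1,20,-3,0,0],[-1,20,-3,0,0],[-1,21,-2.6,0,0],[-1,0,0,28,0],[-1,0,0,28,0]]' 60 | sed -n 2p
python3 -m crank '[[-1,0,0,28,0],[-1,0,0,28,0],[-1,0,0,25,0],[-1,0,0,0,0],[0,0,0,0,0]]' 60 
python3 -m crank '[[1,0,0,0,0],[1,0,0,0,0],[1,0,0,0,0],[1,0,0,0,0],[1,0,0,0,0]]' 90
python3 -m crank '[[1,0,0,0,0],[1,0,0,0,0],[1,0,0,0,0],[1,0,0,0,0],[1,0,0,0,0]]' 90
python3 -c "
from rig import sensors;p=sensors.get_state();print(p['force'],p['moment'],p['q'])"
```

```text
ee_pos: [0.5205, 0.1817, 0.177]
time_s: 3.95
ee_pos: [0.5168, 0.181, 0.0931]
orientation: [-0.0, 0.987, 0.161, -0.002]
force: [0.2, 0.0, 1.1]
opening: 0.0755
grasp_force: 0.0
time_s: 4.37
ee_pos: [0.5188, 0.1819, 0.0962]
orientation: [0.0, 0.987, 0.161, 0.001]
force: [-0.5, 0.3, 4.0]
opening: 0.0229
grasp_force: 87.7
time_s: 4.78
ee_pos: [0.5188, 0.1819, 0.0962]
orientation: [0.0, 0.987, 0.161, 0.001]
force: [-1.2, -1.6, 5.1]
opening: 0.0229
grasp_force: 87.9
[-1.22858154 -1.64433728  5.12548458] [-0.07277097  0.21994958 -0.02389443] [ 1.52673312e-01  1.64958428e-01  1.98751642e+00 -1.20503269e-04
  9.86410426e-01  1.40015995e+00]
```

```bash
python3 -m crank '[[1,0,0,-10,0],[1,0,0,-30,0],[1,0,0,-30,0],[1,0,0,-30,0],[1,0,0,-30,0]]' 90 | sed -n '2,5p'
for i in 1 2 3; do python3 -m crank '[[1,-3.33,25.55,0,0],[1,-3.33,25.55,0,0],[1,-3.33,25.55,0,0],[1,-3.33,25.55,0,0],[1,-3.33,25.55,0,0]]' 90 | sed -n '2p'; done
python3 -m crank '[[1,0,0,0,-6.1],[1,0,0,0,-6.1],[1,0,0,0,-6.1],[1,0,0,0,-6.1],[1,0,0,0,-6.1]]' 90 | sed -n '2,5p'
python3 -m crank '[[1,0,0,0,0],[1,0,0,0,0],[1,0,0,0,0],[1,0,0,0,0],[1,0,0,0,0]]' 90
python3 look.py w3;python3 -c "
from rig import sensors;p=sensors.get_state();print(p['force'],p['moment'],p['q'])"
```

```text
ee_pos: [0.5168, 0.1817, 0.2253]
orientation: [-0.0, 0.987, 0.161, -0.001]
force: [1.0, -0.2, -1.4]
opening: 0.0232
ee_pos: [0.5418, 0.0544, 0.2241]
ee_pos: [0.5666, -0.0721, 0.2239]
ee_pos: [0.5915, -0.1984, 0.2238]
ee_pos: [0.5914, -0.1973, 0.2237]
orientation: [-0.001, 0.909, 0.417, -0.001]
force: [0.5, 0.3, -2.1]
opening: 0.023
time_s: 7.28
ee_pos: [0.592, -0.1975, 0.2243]
orientation: [-0.0, 0.91, 0.414, -0.0]
force: [0.4, 0.2, -1.6]
opening: 0.0229
grasp_force: 89.3
[ 0.592  -0.1975  0.2243] [-0.484  0.182  1.714  0.     1.246  0.232] [[0.754, -0.625, -0.203, 0.644], [-0.657, -0.717, -0.233, -0.138], [-0.0, 0.31, -0.951, 0.366], [0.0, 0.0, 0.0, 1.0]]
[ 0.4365902  -0.13781536 -1.62872626] [-0.0037546  -0.02440045  0.00328824] [-4.84368994e-01  1.81523805e-01  1.71438986e+00  2.23971791e-05
  1.24577667e+00  2.31597345e-01]
```

View pics/w3.png

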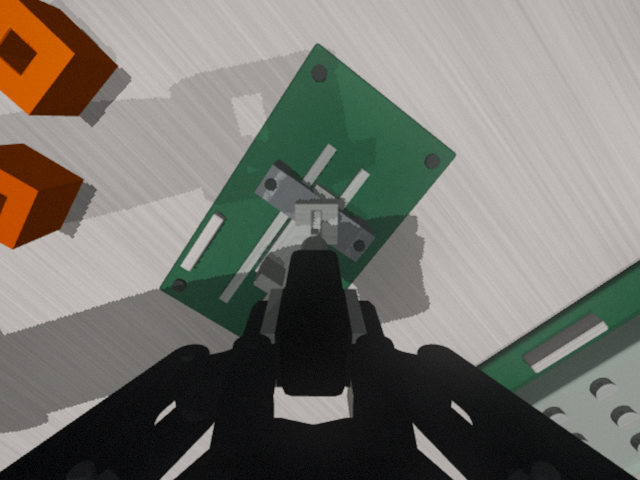

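The driver sits between the fingers at px (315,320). Its blade tip at (316,235) points at the slot at (317,216). Next I measure the blade against the slot.

```bash
python3 - <<'E'
from h import *
c=dict(np.load("w3.npz"));T=c["T"];P=cloud(c,T);z=P[...,2]
a=np.radians(49.0);x=np.array([np.cos(a),np.sin(a)]);y=np.array([np.sin(a),-np.cos(a)])
tc=np.array([.592,-.1975])
X=(P[...,:2]-tc)@x*1000;Y=(P[...,:2]-tc)@y*1000
ok=(c["range_z"]>0)&(np.hypot(X,Y)<60)
for lo,hi in((.13,.147),(.149,.185),(.195,.25)):
    m=ok&(z>lo)&(z<hi)&(abs(Y)<30 if hi<.19 else abs(Y)<60)
    if m.any():print(lo,m.sum(),"X",np.percentile(X[m],[2,50,98]).round(2),"Y",np.percentile(Y[m],[1,5,50,95,99]).round(2),z[m].min().round(4))
h=ok&(z>.085)&(z<.093);print("head",rect(P,h),"Xrange",X[h].min(),X[h].max(),"Y",np.percentile(Y[h],[0,1,99,100]))
s=ok&(z<.086)&(z>.07)&(abs(X-2)<14)&(abs(Y)<6);print("slot",s.sum(),"X",np.percentile(X[s],[1,99]),"Y",np.percentile(Y[s],[1,5,50,95,99]))
cv2.imwrite("pics/w3c.png",cv2.resize(c["color"][180:260,265:365,::-1],(800,640),interpolation=2)[:600])
E
```

```text
0.13 50 X [ 8.31  9.65 10.06] Y [-2.4  -2.36 -0.39  2.23  2.28] 0.1349
0.149 284 X [3.13 7.93 8.91] Y [-8.16 -7.06  0.19  6.99  8.23] 0.149
0.195 4269 X [ 6.11 16.09 17.03] Y [-24.9  -22.13  -0.38  20.88  23.71] 0.1951
head (592.9, -199.0, 34.3, 33.6, 48.6, 1361) Xrange -17.6390277484701 16.59965672025468 Y [-15.17499901 -14.96975416  18.27841299  18.63026298]
slot 158 X [-11.69196062   8.12773676] Y [-1.24921064 -1.23918804  2.0790006   4.60475872  4.61933169]
```

View pics/w3c.png

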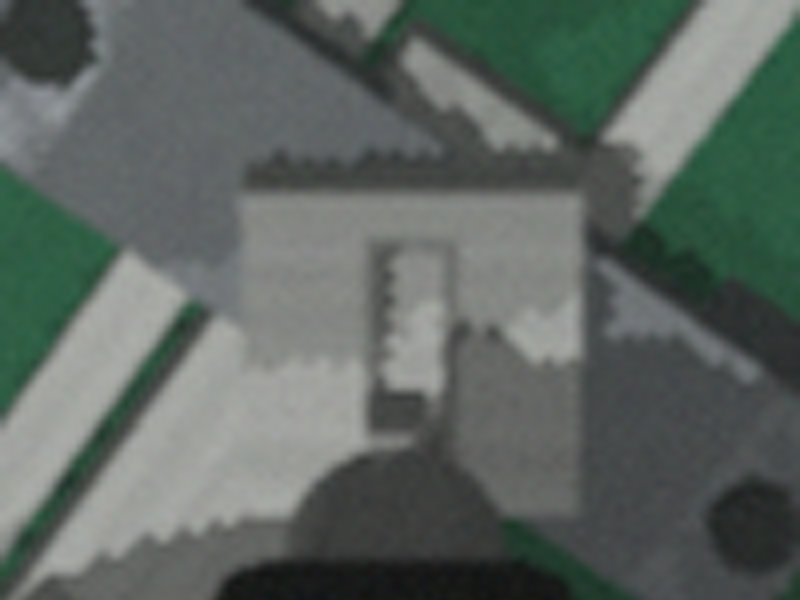

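The crop shows the blade end at (400,410) in front of the slot, which runs x 370–450. The blade needs about +1.7 mm in tool y and -0.4 mm in x. Shift, then descend.

```bash
python3 -m crank '[[1,-0.4,1.7,0,0],[1,0,0,15,0],[1,0,0,15,0],[1,0,0,8,0],[1,0,0,0,0]]' 90 | sed -n '2,4p'
python3 -m crank '[[1,0,0,2,0],[1,0,0,2,0],[1,0,0,1,0],[1,0,0,0,0],[1,0,0,0,0]]' 90 | sed -n '2,4p'
python3 -c "
from rig import sensors;p=sensors.get_state();print(p['force'],p['moment'],p['q'])"
```

```text
ee_pos: [0.5917, -0.1983, 0.1834]
orientation: [-0.002, 0.91, 0.415, -0.002]
force: [-0.3, -0.0, -2.6]
ee_pos: [0.5934, -0.1991, 0.1819]
orientation: [0.0, 0.91, 0.415, 0.0]
force: [-0.4, 0.6, -2.0]
[-0.37635897  0.55165779 -1.97260226] [-0.04113377 -0.01800418 -0.02710118] [-4.85659162e-01  2.22558730e-01  1.74673714e+00 -5.52249541e-07
  1.17129555e+00  2.29584874e-01]
```

```bash
for i in 1 2; do python3 -m crank '[[1,0,0,1,0],[1,0,0,1,0],[1,0,0,1,0],[1,0,0,1,0],[1,0,0,0,0]]' 90 | sed -n '2,4p'; python3 -c "
from rig import sensors;p=sensors.get_state();print(p['force'],p['moment'])"; done
```

```text
ee_pos: [0.5929, -0.1989, 0.1769]
orientation: [-0.0, 0.91, 0.415, -0.0]
force: [-0.8, -0.1, -1.4]
[-0.75783387 -0.09224294 -1.39316753] [0.0273582  0.01101962 0.0258526 ]
ee_pos: [0.5929, -0.1989, 0.173]
orientation: [-0.0, 0.91, 0.415, -0.0]
force: [0.1, -0.4, -2.0]
[ 0.14780065 -0.4416653  -1.98016144] [0.03734492 0.02805827 0.03057306]
```

```bash
cat > rd.py <<'E'
from rig import sensors
import numpy as np
p=sensors.get_state();o=p["orientation"]
print(round(p["time_s"],2),"yaw",round(np.degrees(2*np.arctan2(o[2],o[1])),2),"z",p["ee_pos"].round(4),"F",p["force"].round(1),"mz",p["moment"].round(3),"tau6",p["tau"][5].round(4),"g",p["grasp_force"].round(0))
E
python3 rd.py
for i in 1 2 3; do python3 -m crank '[[1,0,0,0.1,0.6],[1,0,0,0.1,0.6],[1,0,0,0.1,0.6],[1,0,0,0.1,0.6],[1,0,0,0.1,0.6]]' 100 >/dev/null; python3 rd.py; done
```

```text
Traceback (most recent call last):
  File "rd.py", line 4, in <module>
    print(round(p["time_s"],2),"yaw",round(np.degrees(2*np.arctan2(o[2],o[1])),2),"z",p["ee_pos"].round(4),"F",p["force"].round(1),"mz",p["moment"].round(3),"tau6",p["tau"][5].round(4),"g",p["grasp_force"].round(0))
                                                                                                                                                                                             ^^^^^^^^^^^^^^^^^^^^^^
AttributeError: 'float' object has no attribute 'round'
Traceback (most recent call last):
  File "rd.py", line 4, in <module>
    print(round(p["time_s"],2),"yaw",round(np.degrees(2*np.arctan2(o[2],o[1])),2),"z",p["ee_pos"].round(4),"F",p["force"].round(1),"mz",p["moment"].round(3),"tau6",p["tau"][5].round(4),"g",p["grasp_force"].round(0))
                                                                                                                                                                                             ^^^^^^^^^^^^^^^^^^^^^^
AttributeError: 'float' object has no attribut
[... 419 characters left out ...]
                                                                   ^^^^^^^^^^^^^^^^^^^^^^
AttributeError: 'float' object has no attribute 'round'
Traceback (most recent call last):
  File "rd.py", line 4, in <module>
    print(round(p["time_s"],2),"yaw",round(np.degrees(2*np.arctan2(o[2],o[1])),2),"z",p["ee_pos"].round(4),"F",p["force"].round(1),"mz",p["moment"].round(3),"tau6",p["tau"][5].round(4),"g",p["grasp_force"].round(0))
                                                                                                                                                                                             ^^^^^^^^^^^^^^^^^^^^^^
AttributeError: 'float' object has no attribute 'round'
```

```bash
sed -i 's/p\["grasp_force"\].round(0)/round(p["grasp_force"])/' rd.py
python3 rd.py
for i in 1 2; do python3 -m crank '[[1,0,0,0.1,0.6],[1,0,0,0.1,0.6],[1,0,0,0.1,0.6],[1,0,0,0.1,0.6],[1,0,0,0.1,0.6]]' 100 >/dev/null; python3 rd.py; done
```

```text
10.25 yaw 39.99 z [ 0.5931 -0.1989  0.1722] F [-0.8  0.3  0.7] mz [0.223 0.212 0.193] tau6 0.1071 g 98
10.67 yaw 36.96 z [ 0.5932 -0.1989  0.1716] F [-0.1  1.6  1.6] mz [0.375 0.322 0.172] tau6 0.1057 g 98
11.08 yaw 33.96 z [ 0.5932 -0.1989  0.1711] F [-0.9  2.1  2.9] mz [0.453 0.287 0.121] tau6 0.0972 g 98
```

```bash
for i in 1 2; do python3 -m crank '[[1,0,0,0.05,0.6],[1,0,0,0.05,0.6],[1,0,0,0.05,0.6],[1,0,0,0.05,0.6],[1,0,0,0.05,0.6]]' 100 >/dev/null; python3 rd.py; done
```

```text
11.5 yaw 30.96 z [ 0.5931 -0.1989  0.1705] F [-1.6  2.4  2.2] mz [0.427 0.176 0.202] tau6 0.1021 g 98
11.92 yaw 27.96 z [ 0.5931 -0.1989  0.1701] F [-0.1  1.1  1.7] mz [0.472 0.072 0.18 ] tau6 0.1139 g 98
```

```bash
for i in 1 2 3 4; do python3 -m crank '[[1,0,0,0.1,0.6],[1,0,0,0.1,0.6],[1,0,0,0.1,0.6],[1,0,0,0.1,0.6],[1,0,0,0.1,0.6]]' 100 >/dev/null; python3 rd.py; done
```

```text
12.33 yaw 24.96 z [ 0.593  -0.1989  0.1696] F [0.3 0.8 0.8] mz [ 0.47  -0.061  0.145] tau6 0.121 g 98
12.75 yaw 21.96 z [ 0.5931 -0.1989  0.1692] F [0.9 2.2 0.1] mz [ 0.567 -0.15   0.165] tau6 0.1279 g 98
13.17 yaw 18.96 z [ 0.5931 -0.1989  0.1687] F [-0.   2.6 -0.3] mz [ 0.516 -0.121  0.165] tau6 0.1337 g 98
13.58 yaw 15.96 z [ 0.593  -0.1989  0.1682] F [ 1.3  1.8 -1.1] mz [ 0.583 -0.23   0.228] tau6 0.1388 g 98
```

```bash
for i in 1 2 3; do python3 -m crank '[[1,0,0,0.1,0.6],[1,0,0,0.1,0.6],[1,0,0,0.1,0.6],[1,0,0,0.1,0.6],[1,0,0,0.1,0.6]]' 100 >/dev/null; python3 rd.py; done
```

```text
14.0 yaw 12.96 z [ 0.5931 -0.1988  0.1677] F [ 0.1  2.7 -1.3] mz [ 0.718 -0.272  0.217] tau6 0.1436 g 98
14.42 yaw 9.96 z [ 0.5931 -0.1989  0.1672] F [ 1.4  3.2 -2.1] mz [ 0.762 -0.322  0.204] tau6 0.1481 g 98
14.83 yaw 6.96 z [ 0.5931 -0.1989  0.1667] F [ 0.4  3.  -3. ] mz [ 0.724 -0.357  0.226] tau6 0.1526 g 98
```

```bash
for i in 1 2 3; do python3 -m crank '[[1,0,0,0.11,0.6],[1,0,0,0.11,0.6],[1,0,0,0.11,0.6],[1,0,0,0.11,0.6],[1,0,0,0.11,0.6]]' 100 >/dev/null; python3 rd.py; done
```

```text
15.25 yaw 3.96 z [ 0.5931 -0.1989  0.1662] F [ 2.2  3.6 -3.9] mz [ 0.808 -0.457  0.206] tau6 0.1549 g 98
15.67 yaw 0.96 z [ 0.5931 -0.1989  0.1657] F [ 1.7  3.6 -3.4] mz [ 0.875 -0.395  0.211] tau6 0.1562 g 98
16.08 yaw -2.04 z [ 0.5931 -0.1989  0.1651] F [ 1.4  3.1 -3.3] mz [ 0.875 -0.436  0.215] tau6 0.1566 g 98
```

```bash
for i in 1 2; do python3 -m crank '[[1,0,0,0.11,0.6],[1,0,0,0.11,0.6],[1,0,0,0.11,0.6],[1,0,0,0.11,0.6],[1,0,0,0.11,0.6]]' 100 >/dev/null; python3 rd.py; done
```

```text
16.5 yaw -5.04 z [ 0.5932 -0.1989  0.1647] F [ 1.5  3.7 -2.2] mz [ 0.986 -0.466  0.253] tau6 0.1802 g 98
16.92 yaw -8.04 z [ 0.5932 -0.199   0.1643] F [ 1.9  4.3 -1.4] mz [ 1.081 -0.499  0.259] tau6 0.2027 g 98
```

The torque rise began at yaw -2°. It is now about +0.065 N·m once the push easing is counted, so roughly 6–7 N on the foot. Stop here: dwell, back off the play, and lift out.

```bash
python3 -m crank '[[1,0,0,0,0],[1,0,0,0,0],[1,0,0,0,0],[1,0,0,0,0],[1,0,0,0,0]]' 100 >/dev/null; python3 rd.py
python3 -m crank '[[1,0,0,0,-1.5],[1,0,0,0,-1.5],[1,0,0,0,-1.5],[1,0,0,0,-1.3],[1,0,0,0,0]]' 100 >/dev/null; python3 rd.py
```

```text
17.33 yaw -7.98 z [ 0.5932 -0.199   0.1642] F [ 2.   3.9 -1.1] mz [ 1.109 -0.539  0.279] tau6 0.2583 g 98
17.75 yaw -2.18 z [ 0.593  -0.1993  0.1642] F [ 1.3  4.  -0.1] mz [ 0.82  -0.39   0.025] tau6 -0.0664 g 98
```

```bash
python3 -m crank '[[1,0,0,-2,0],[1,0,0,-4,0],[1,0,0,-4,0],[1,0,0,-4,0],[1,0,0,-4,0]]' 100 >/dev/null; python3 rd.py
python3 -m crank '[[1,0,0,-14,0],[1,0,0,-14,0],[1,0,0,-14,0],[1,0,0,0,0],[1,0,0,0,0]]' 100 >/dev/null; python3 rd.py
python3 look.py w4; python3 - <<'E'
from h import *
c=dict(np.load("w4.npz"));T=c["T"];P=cloud(c,T);z=P[...,2]
a=np.radians(-2.2);x=np.array([np.cos(a),np.sin(a)]);y=np.array([np.sin(a),-np.cos(a)])
tc=np.array([.593,-.1991])
X=(P[...,:2]-tc)@x*1000;Y=(P[...,:2]-tc)@y*1000
ok=(c["range_z"]>0)&(np.hypot(X,Y)<60)
for lo,hi in((.13,.147),(.149,.185),(.195,.25)):
    m=ok&(z>lo)&(z<hi)&(abs(Y)<30 if hi<.19 else abs(Y)<60)
    if m.any():print(lo,m.sum(),"X",np.percentile(X[m],[2,50,98]).round(2),"Y",np.percentile(Y[m],[1,5,50,95,99]).round(2),z[m].min().round(4))
h=ok&(z>.075)&(z<.084)&(X<30)&(X>-25);print("head",rect(P,h),np.median(z[h]),"X",np.percentile(X[h],[1,99]),"Y",np.percentile(Y[h],[1,99]))
E
```

```text
18.17 yaw -2.18 z [ 0.593  -0.2     0.1831] F [ 0.   1.1 -1.3] mz [-0.007  0.025  0.018] tau6 0.0013 g 98
18.58 yaw -2.18 z [ 0.594  -0.1996  0.2267] F [-0.5  0.9 -1. ] mz [-0.006 -0.007 -0.025] tau6 0.0002 g 98
[ 0.594  -0.1996  0.2267] [-0.486  0.183  1.709 -0.     1.246  1.123] [[-0.038, -0.951, -0.305, 0.672], [-0.999, 0.037, 0.009, -0.202], [0.003, 0.306, -0.952, 0.369], [0.0, 0.0, 0.0, 1.0]]
0.13 33 X [10.52 10.84 11.25] Y [-1.35 -1.33  0.67  3.3   3.35] 0.1371
0.149 325 X [ 4.52  9.11 10.81] Y [-7.06 -6.    1.15  7.93  9.16] 0.149
0.195 3831 X [ 6.98 17.03 17.9 ] Y [-23.98 -21.     0.4   21.38  24.31] 0.1969
head (593.0, -198.7, 34.5, 34.1, 2.0, 1347) 0.08076237582999868 X [-16.52870474  17.70930081] Y [-17.39210067  16.74980381]
```

View pics/w4.png

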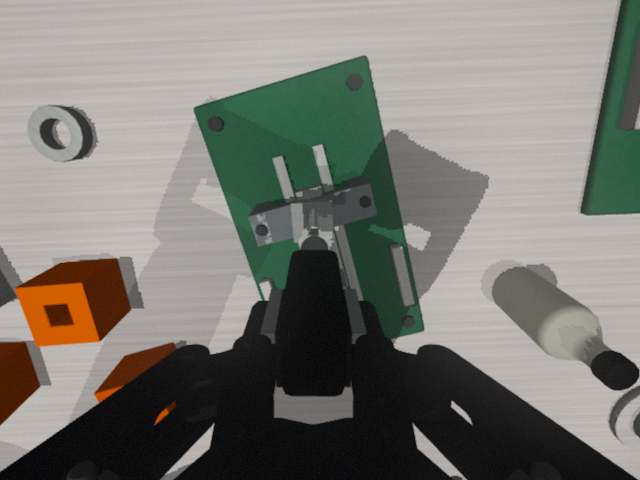

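The driver is clear, with its blade at px (314,235). The head behind it has sunk 8.7 mm, and the stand decoys are at the left. Back to the stand.

```bash
for i in 1 2 3; do python3 -m crank '[[1,-6,-25.2,0,0],[1,-6,-25.2,0,0],[1,-6,-25.2,0,0],[1,-6,-25.2,0,0],[1,-6,-25.2,0,0]]' 100 >/dev/null; done
python3 -m crank '[[1,0,0,0,-5.9],[1,0,0,0,-5.9],[1,0,0,0,-5.9],[1,0,0,0,0],[1,0,0,0,0]]' 100 >/dev/null; python3 rd.py
python3 look.py w5; python3 - <<'E'
from h import *
from rig import sensors
p=sensors.get_state();tc=p["ee_pos"][:2]
c=dict(np.load("w5.npz"));T=c["T"];P=cloud(c,T);z=P[...,2]
a=np.radians(15.5);x=np.array([np.cos(a),np.sin(a)]);y=np.array([np.sin(a),-np.cos(a)])
X=(P[...,:2]-tc)@x*1000;Y=(P[...,:2]-tc)@y*1000
ok=(c["range_z"]>0)&(np.hypot(X,Y)<60)
for lo,hi in((.13,.147),(.149,.185)):
    m=ok&(z>lo)&(z<hi)&(abs(Y)<20)
    if m.any():print(lo,m.sum(),"X",np.percentile(X[m],[2,50,98]).round(2),"Y",np.percentile(Y[m],[1,5,50,95,99]).round(2),z[m].min().round(4))
s=ok&(z>.06)&(z<.068);print("stand",rect(P,s),"X",np.percentile(X[s],[1,99]),"Y",np.percentile(Y[s],[1,99]))
E
```

```text
20.3 yaw 15.38 z [0.517  0.1822 0.2231] F [-1.4 -0.7 -1.7] mz [-0.039  0.023 -0.019] tau6 -0.0667 g 99
[0.517  0.1822 0.2231] [ 0.154  0.015  1.897 -0.     1.232  1.456] [[0.265, -0.916, -0.3, 0.593], [-0.964, -0.252, -0.083, 0.203], [0.0, 0.311, -0.95, 0.365], [0.0, 0.0, 0.0, 1.0]]
0.13 67 X [4.82 9.15 9.55] Y [-4.91 -2.19  0.46  2.5   7.99] 0.1333
0.149 274 X [2.48 7.54 8.64] Y [-7.97 -6.87  0.39  7.18  8.47] 0.149
stand (517.9, 181.2, 64.5, 64.1, 14.5, 4320) X [-30.50107018  32.54395089] Y [-30.40086168  32.55338935]
```

```bash
python3 -m crank '[[1,1.2,0.9,0,0],[1,0,0,20,0],[1,0,0,20,0],[1,0,0,15,0],[1,0,0,0,0]]' 100 >/dev/null; python3 rd.py
python3 -m crank '[[1,0,0,5,0],[1,0,0,6,0],[1,0,0,6,0],[1,0,0,6,0],[1,0,0,0,0]]' 100 >/dev/null; python3 rd.py
```

```text
20.77 yaw 15.43 z [0.5165 0.1809 0.1649] F [-1.4 -0.4 -2.8] mz [-0.009  0.065 -0.025] tau6 0.0007 g 99
21.18 yaw 15.51 z [0.5183 0.1815 0.145 ] F [-0.1  0.2 -1.8] mz [-0.006  0.032  0.035] tau6 0.0009 g 99
```

Free entry into the hole. Continue down.

```bash
python3 -m crank '[[1,0,0,10,0],[1,0,0,10,0],[1,0,0,10,0],[1,0,0,10,0],[1,0,0,0,0]]' 100 >/dev/null; python3 rd.py
python3 -m crank '[[1,0,0,2,0],[1,0,0,2,0],[1,0,0,2,0],[1,0,0,1,0],[1,0,0,0,0]]' 100 >/dev/null; python3 rd.py
```

```text
21.6 yaw 15.51 z [0.5174 0.1814 0.1029] F [ 0.7  0.4 -2.7] mz [ 0.011 -0.041  0.024] tau6 -0.0002 g 99
22.02 yaw 15.52 z [0.519  0.1817 0.0991] F [ 0.8 -0.2 -1.8] mz [ 0.039 -0.034 -0.014] tau6 0.0 g 99
```

```bash
python3 -m crank '[[1,0,0,1,0],[1,0,0,1,0],[1,0,0,0.5,0],[1,0,0,0,0],[1,0,0,0,0]]' 100 >/dev/null; python3 rd.py
python3 -m crank '[[0.3,0,0,0,0],[0,0,0,0,0],[-1,0,0,0,0],[-1,0,0,0,0],[-1,0,0,0,0]]' 60; python3 rd.py
```

```text
22.43 yaw 15.52 z [0.5189 0.1816 0.0966] F [ 0.3  0.1 -1.8] mz [-0.013 -0.02   0.086] tau6 -0.0 g 99
time_s: 22.85
ee_pos: [0.5192, 0.1817, 0.0969]
orientation: [-0.0, 0.991, 0.135, 0.0]
force: [-1.1, -0.2, 0.3]
opening: 0.0767
grasp_force: 0.0
22.85 yaw 15.52 z [0.5192 0.1817 0.0969] F [-1.1 -0.2  0.3] mz [0.023 0.007 0.055] tau6 -0.0 g 0
```

```bash
python3 -m crank '[[-1,0,0,-28,0],[-1,0,0,-28,0],[-1,0,0,-28,0],[-1,0,0,-28,0],[-1,0,0,-28,0]]' 60 >/dev/null; python3 rd.py
for i in 1 2 3; do python3 -m crank '[[-1,-7.12,25.64,0,0],[-1,-7.12,25.64,0,0],[-1,-7.12,25.64,0,0],[-1,-7.12,25.64,0,0],[-1,-7.12,25.64,0,0]]' 60 >/dev/null; done
python3 -m crank '[[-1,0,0,0,2.2],[-1,0,0,0,0],[-1,0,0,0,0],[-1,0,0,0,0],[-1,0,0,0,0]]' 60 >/dev/null; python3 rd.py
python3 - <<'E'
from h import *
from rig import capture
c=capture("top");P=cloud(c);z=P[...,2]
near=(np.hypot(P[...,0]-.518,P[...,1]-.18)<.06)&(c["range_z"]>0)
d=near&(z>.12);print("drv",rect(P,d),np.median(z[d]))
E
```

```text
23.27 yaw 15.52 z [0.5187 0.1816 0.238 ] F [ 0.5 -0.3  0. ] mz [-0.022  0.004 -0.014] tau6 -0.0 g 0
24.93 yaw 13.42 z [ 0.519  -0.2167  0.2366] F [ 0.  -0.6 -0.5] mz [-0.017  0.044 -0.031] tau6 -0.002 g 0
drv (518.2, 181.4, 33.9, 24.2, 16.1, 215) 0.13299548274437845
```

The driver is seated. Down to the fin, closing gently.

```bash
python3 -m crank '[[-1,0,0.6,30,0],[-1,0,0,40,0],[-1,0,0,40,0],[-1,0,0,35,0],[-1,0,0,20,0]]' 40 >/dev/null; python3 rd.py
python3 -m crank '[[-1,0,0,20,0],[-1,0,0,11,0],[-1,0,0,0,0],[0,0,0,0,0],[0,0,0,0,0]]' 40 >/dev/null; python3 rd.py
python3 -m crank '[[0.3,0,0,0,0],[0.5,0,0,0,0],[0.7,0,0,0,0],[1,0,0,0,0],[1,0,0,0,0]]' 40 ; python3 rd.py
```

```text
25.4 yaw 13.4 z [ 0.5167 -0.2158  0.0671] F [-0.4  0.3 -0.7] mz [ 0.043 -0.019 -0.018] tau6 0.0 g 0
25.82 yaw 13.34 z [ 0.5202 -0.2186  0.0422] F [ 0.5  0.5 -0.1] mz [-0.006 -0.026  0.033] tau6 -0.0004 g 0
time_s: 26.23
ee_pos: [0.5196, -0.2183, 0.0419]
orientation: [0.0, 0.993, 0.116, 0.0]
force: [-1.2, 1.4, 6.4]
opening: 0.0235
grasp_force: 40.2
26.23 yaw 13.36 z [ 0.5196 -0.2183  0.0419] F [-1.2  1.4  6.4] mz [0.234 0.222 0.177] tau6 0.1567 g 40
```

```bash
python3 -m crank '[[1,-2,0,0,0],[1,-2,0,0,0],[1,-2,0,0,0],[1,-2,0,0,0],[1,-2,0,0,0]]' 60; python3 rd.py
for i in 1 2; do python3 -m crank '[[1,-2,0,0,0],[1,-2,0,0,0],[1,-2,0,0,0],[1,-2,0,0,0],[1,-2,0,0,0]]' 60 >/dev/null; python3 rd.py; done
```

```text
time_s: 26.65
ee_pos: [0.5129, -0.2205, 0.0419]
orientation: [0.001, 0.993, 0.115, 0.005]
force: [8.6, 4.0, 1.4]
opening: 0.0235
grasp_force: 59.7
26.65 yaw 13.22 z [ 0.5129 -0.2205  0.0419] F [8.6 4.  1.4] mz [ 0.495 -1.278  0.017] tau6 0.0091 g 60
27.07 yaw 13.21 z [ 0.5033 -0.2228  0.0419] F [11.3  4.6  1.5] mz [ 0.56  -1.593  0.015] tau6 0.005 g 60
27.48 yaw 13.27 z [ 0.4921 -0.2255  0.042 ] F [ 5.7  2.5 -0.6] mz [ 0.456 -0.678 -0.05 ] tau6 0.0179 g 60
```

```bash
python3 -m crank '[[1,-5,0,0,0],[1,-5,0,0,0],[1,-5,0,0,0],[1,-1,0,0,0],[1,0,0,0,0]]' 60 >/dev/null; python3 rd.py
python3 -m crank '[[0.3,0,0,0,0],[0,0,0,0,0],[-1,0,0,0,0],[-1,0,0,0,0],[-1,0,0,0,0]]' 60 >/dev/null; python3 rd.py
for i in 1 2; do python3 -m crank '[[-1,0,0,-20,0],[-1,0,0,-20,0],[-1,0,0,-20,0],[-1,0,0,-20,0],[-1,0,0,-5,0]]' 60 >/dev/null; done; python3 rd.py
python3 look.py w6; python3 - <<'E'
from h import *
from rig import capture
c=dict(np.load("w6.npz"));P=cloud(c,c["T"]);z=P[...,2]
n=(np.hypot(P[...,0]-.474,P[...,1]+.228)<.05)&(c["range_z"]>0)
f=n&(z>.06)&(z<.085);print("fin",rect(P,f),np.median(z[f]))
c=capture("top");P=cloud(c);z=P[...,2]
near=(np.hypot(P[...,0]-.518,P[...,1]-.18)<.06)&(c["range_z"]>0)
d=near&(z>.12);print("drv",rect(P,d),np.median(z[d]))
E
```

```text
27.9 yaw 13.25 z [ 0.4758 -0.2294  0.042 ] F [3.8 2.2 4.8] mz [ 0.384 -0.655 -0.01 ] tau6 -0.0196 g 60
28.32 yaw 13.32 z [ 0.4736 -0.2285  0.0399] F [-0.  -1.   0.3] mz [ 0.064  0.028 -0.006] tau6 0.0001 g 0
29.15 yaw 13.32 z [ 0.4754 -0.2296  0.2133] F [0.6 0.1 0.8] mz [ 0.005 -0.031  0.013] tau6 -0.0 g 0
[ 0.4754 -0.2296  0.2133] [-0.642 -0.026  1.956 -0.     1.207  0.696] [[0.23, -0.927, -0.297, 0.552], [-0.973, -0.218, -0.074, -0.211], [0.004, 0.307, -0.952, 0.356], [0.0, 0.0, 0.0, 1.0]]
fin (475.0, -229.0, 14.3, 24.0, 13.6, 564) 0.07144559933441244
drv (518.2, 181.3, 33.8, 24.2, 16.2, 213) 0.13285266230338
```

View pics/w6.png

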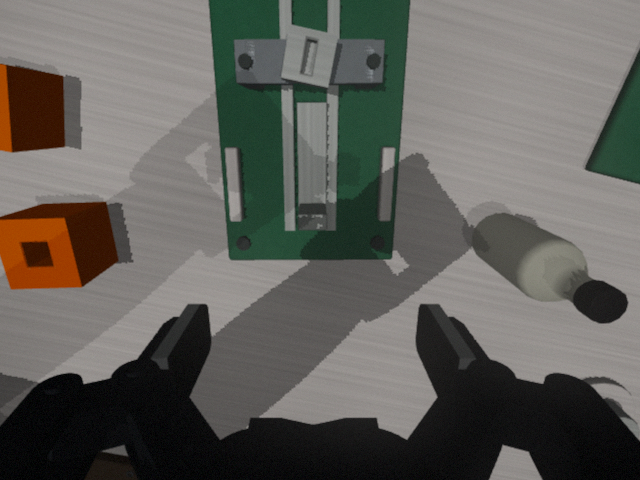

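The block lies flat between the rails at px (312,160), with its fin at (312,212). It has been drawn 45 mm and is clear of the beam at row 60. The driver is seated, so I hand in.

```bash
python3 -c "
from rig import hand_in;print(hand_in())"
```

```text
the job is handed in; nothing more can be done
None
```

I've handed the job in, but `hand_in` returned no verdict: the screw is set to an estimated 6–7 N drag (from torque), the driver is back in its stand, and the block is drawn about 45 mm clear, flat between the rails.

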